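# Fit a splined plaque holder to the decorating wheel and hold it home

### The arm

A 6-joint arm with a two-finger parallel gripper is mounted at the origin on the work surface. World frame = base frame: x ahead of the robot, y to its left, z up, the work surface at z = 0. Lengths are in m, angles in degrees, forces in N, time in s.
With the tool pointing down it reaches from about 0.325 to 0.85 m from the base axis. Payload 15.5 kg.
Tool frame: the origin (TCP) lies midway between the tips of the shut fingers; the grasp point (between the pads) lies 19 mm behind it; z points along the fingers, y is the line along which they close (so a half turn about z gives the same grasp; the last joint's range is limited). The gripper opens to 91 mm and grips with 3 to 60 N. Pads are 32 mm wide; open, the fingers measure 118 mm over their backs; the gripper's body (76 mm by 178 mm) begins 60 mm behind the grasp point.
Start: joints at [-69.586, 28.281, 77.091, -0, 74.628, -5.472], TCP at [0.273, -0.562, 0.214] pointing down, gripper open.
Joint ranges: [-166.48, 166.48], [-47.26, 123.95], [12.59, 153.08], [-70.14, 250.14], [6.76, 159.57], [-176.63, 176.63]. Speed limits (degrees/s): [108.29, 108.29, 147.25, 172.46, 172.46, 172.46].

### API

Orientations are given as a 3x3 rotation matrix whose columns are the frame's x, y, z axes.
In Python, from bench import ctrl gives the robot as it stands. The module is installed in compiled form; this text tells all that it offers. Calls block until the motion is done:
- ctrl.goto(position, orientation): joint-space move of the TCP to a pose.
- ctrl.move_l(position, vel=0.15, ori=None, contact_N=None): straight line of the TCP; ori=None keeps the orientation; vel is the mean speed in m/s. With contact_N (N) it stops when the force on the tool has changed by that much, and returns True; else False.
- ctrl.movej(angles): joint-space move.
- ctrl.command_gripper(opening): opening from 0.0 (shut) to 1.0 (fully open); the grip force is fixed at half the most; returns when the fingers have stopped.
- ctrl.sleep(seconds).
- ctrl.ik(position, orientation): joint angles nearest the present ones, or None.
- ctrl.read_camera(name): name is "scene" or "top"; returns the picture (480x640x3 uint8, blue, green, red); there is no depth.
- ctrl.camera_params(name): a dict with "fx", "fy", "cx", "cy" (pixels), "pose" (4x4, takes a point from camera to world coordinates). Camera axes: x right, y up, looking along -z (the intrinsics and any distortion apply to the point x, -y, -z); pixel columns grow to the right and rows downward; lengths in m; the calibration is good to about 2 mm. A picture is of the moment at which its call begins. camera_params takes no time and is no camera call.
A pose or a line that the arm cannot do raises ctrl.MotionError and nothing moves.
- ctrl.sign_off(): hands the job in; it is judged then, once.
Readings, each from a call of its own:
- ctrl.current_t(): time.
- ctrl.current_q(): joint angles.
- ctrl.current_dq(): joint speeds.
- ctrl.current_effort(): joint torques, N m.
- ctrl.current_tool_pos(): TCP position.
- ctrl.current_eef_rot(): TCP orientation.
- ctrl.current_contact_force(): force on the tool from outside, world axes, zero at the start.
- ctrl.current_wrist_torque(): the same for the moment, N m.
- ctrl.current_grip_width(): opening from 0.0 (shut) to 1.0 (fully open).
- ctrl.current_grasp_force(): force on a finger pad.
Only numpy, scipy, OpenCV 4.12 (cv2) and the standard library are available. Lean on these libraries where they do the work, as an engineer would, in place of code of your own. Each camera call takes 0.05 s, during which the arm holds its last target. There are 200 camera calls.

### The job

Take the dust cap off the decorating wheel's hub and stand it on the cork mat, midway between the two pots. Then take the square-bodied plaque holder from the rack, turn it until its splined stem meshes with the cross-shaped socket in the hub, and slide it fully home against the ejector spring. Finish still gripping the holder and pressing it down fully home, so that its clamp screw could be tightened (let go, it springs up), and leave everything else where it is.

Things in the scene. Friction and masses are not known exactly. Their poses are not given: they have to be found in the camera images.
- cap_grip (a point): Dust cap, at first lying loose on the wheel's hub and hiding the socket: grey disc 60 mm across, 8 mm thick, with an upright round wooden knob 22 mm across, from 8 to 44 mm above the flat underside; about 0.06 to 0.13 kg. This point is on its axis in the knob, 30 mm above the underside. z is up.
- mat_mid (a point): Fixed cork mat, 280 x 120 mm, 4 mm thick. A big and a small white pot stand on it, 100 mm either side of its middle along its long axis (either one nearer). This point is on the mat's upper face, midway between the pots. x runs along the mat's long axis, z is up.
- pot_big_rim (a point): The bigger white ceramic pot, a bowl 72 mm across the rim and 45 mm high, loose on the mat: to be left alone. The point is the centre of its mouth.
- pot_small_rim (a point): The smaller white ceramic pot, 56 mm across the rim and 40 mm high, loose on the mat: to be left alone. The point is the centre of its mouth.
- holder_grip (a point): Plaque holder with the SQUARE body, 0.14 to 0.28 kg, standing in one of the two holes (110 mm apart) of a wooden rack. Aluminium body 34 x 34 mm, 46 mm high, a 4 mm round white plaque on top, below it a round collar 44 mm across, 6 mm thick, then the stem. This point is on the axis, 26 mm above the collar's top, 20 mm below the body's top: grip here across two flats. x, y square to the flats, z up.
- holder_seat (a point): Centre of the underside of the square holder's collar, 32 mm below holder_grip, same axes. Here the stem begins, 35 mm long with four splines: a cross of two blades 28 mm wide and 7 mm thick along x and y, tapered over the last 9 mm to 23 x 4.4 mm; the same every quarter turn. 45 mm above the bench in the rack, 80 mm when home in the socket.
- spare_mid (a point): Another plaque holder, with a ROUND body 34 mm across and a round stem, in the rack's other hole: not wanted, to be left alone. The point is in its body, 28 mm above its collar's underside.
- socket (a point): Mouth of the drive socket, on the axis, in the top (80 mm up) of the square steel hub, 46 x 46 mm, 40 mm high, on the wheel: a 120 mm rotor on a fixed round grey foot 136 mm across. The socket is a cross of two slots 31 mm long, 9 mm wide, 40 mm deep; x and y lie along the slots and square to the hub's sides, z up. Home: the holder's collar underside flat on the hub, at this point.
- rotor (a joint): Angle of the wheel's rotor with hub and socket, rad, counter-clockwise from above; braked (about 0.4 N m to turn it), it need not be turned.
- ejector (a joint): Spring pin, 8 mm across, in the socket on the axis; m pressed down. At 0 its top is 21 mm below the hub's top: the stem meets it 14 mm before home; about 0.014 with the holder home. It pushes up with 5 N at first, about 9 N at home, more than the holder weighs: not held down, the holder rises.
- plaque_a_mid (a point): A finished white painted plaque, 48 mm across, 5 mm thick, loose flat on the bench: to be left alone. The point is its centre.
- plaque_b_mid (a point): A finished white painted plaque, 48 mm across, 5 mm thick, loose flat on the bench: to be left alone. The point is its centre.
- plaque_c_mid (a point): A small finished plaque, 26 mm across, 5 mm thick, loose on the bench: to be left alone. The point is its centre.
- jar_mid (a point): Small closed glass jar, 44 mm across, 55 mm high, loose on the bench: to be left alone. The point is half-way up.
Not all that is in view belongs to the job. What is shaped like the part that bears holder_grip but pink or turquoise is not meant. Leave any orange look-alike of the part that bears cap_grip alone.

How it is judged (in metres and radians):
On the way, in this order (a step that is already met when the one before it is completed fails the run):
1. the dust cap stands released on the mat between the pots (x of cap_grip in the frame of mat_mid between -0.025 and 0.025 m and y of cap_grip in the frame of mat_mid between -0.025 and 0.025 m and z of cap_grip in the frame of mat_mid between 0.025 and 0.035 m and angle between cap_grip's own z axis and vertical below 0.15 rad and contact force between the fingers and cap below 0.2 N), for 0.3 s.
2. the holder's splines are meshed in the socket (z of holder_seat in the frame of socket between -0.004 and 0.022 m and horizontal distance between holder_seat and socket below 0.003 m and (angle between the x axis of holder_seat and the x axis of socket, either way round below 0.14 rad or angle between the x axis of holder_seat and the y axis of socket, either way round below 0.14 rad)), for 0.1 s.
At the end, for the whole second after the job is handed in: Square holder still gripped (over 2 N) and home: collar within 2 mm of the hub top, 3 mm of the axis, splines within 0.14 rad, tilt under 0.06 rad, ejector pressed over 12 mm. Cap released, upright on the mat, within 25 mm (along and across it) of midway between the pots (all of step 1 and horizontal distance between holder_seat and socket below 0.003 m and (angle between the x axis of holder_seat and the x axis of socket, either way round below 0.14 rad or angle between the x axis of holder_seat and the y axis of socket, either way round below 0.14 rad) and z of holder_seat in the frame of socket between -0.003 and 0.002 m and angle between holder_seat's own z axis and vertical below 0.06 rad and value of joint ejector above 0.012 m and contact force between the fingers and holder above 2 N); the arm keeps its last pose, push and grip.
It fails at once if a bystander (pot, spare holder, plaque, jar) is shifted by more than 20 mm (distance of any of pot_big_rim, pot_small_rim, spare_mid, plaque_a_mid, plaque_b_mid, plaque_c_mid, jar_mid from where it was at the start of the episode above 0.02 m).
It also fails if it takes over 54 s, if anything falls off the work surface, if the arm or the gripper's body presses on something with over 40 N, if the wrist force passes 120 N, or if a joint passes its speed limit or range.

## Working session

There is one attempt and no reset: what is moved stays moved. The work goes in short steps, each a Python script; the robot and the scene stay as the last script left them, time stands still between calls to the robot, and variables do not carry over. Pictures are saved under pics/ and viewed, at most 10 in all, crops included, and the job is handed in when it is done.

```bash
mkdir -p pics; ls
python3 - <<'E'
from bench import ctrl
import cv2,numpy as np
for n in("scene","top"):
    im=ctrl.read_camera(n); cv2.imwrite(f"pics/{n}0.png",im)
    p=ctrl.camera_params(n); print(n,{k:(np.round(v,4).tolist()) if k!='x' else v for k,v in p.items() if not isinstance(v,str)})
print(ctrl.current_t(),ctrl.current_contact_force())
E
```

```text
pics
scene {'fx': 534.1817, 'fy': 534.1817, 'cx': 318.5636, 'cy': 228.0108, 'pose': [[-0.6831, -0.4593, 0.5678, 1.1192], [0.7303, -0.4363, 0.5257, 0.553], [0.0063, 0.7737, 0.6335, 0.7145], [0.0, 0.0, 0.0, 1.0]]}
top {'fx': 452.2572, 'fy': 452.2572, 'cx': 321.137, 'cy': 241.3261, 'pose': [[0.0007, 0.994, -0.1093, 0.441], [-1.0, 0.0005, -0.0022, 0.0215], [-0.0021, 0.1093, 0.994, 1.0972], [0.0, 0.0, 0.0, 1.0]]}
0.1 [ 0.14303599 -0.47442132 -1.25504071]
```

View pics/scene0.png

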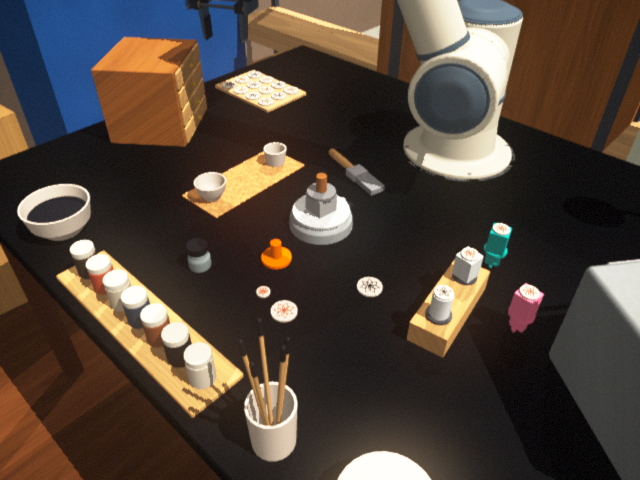

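View pics/top0.png

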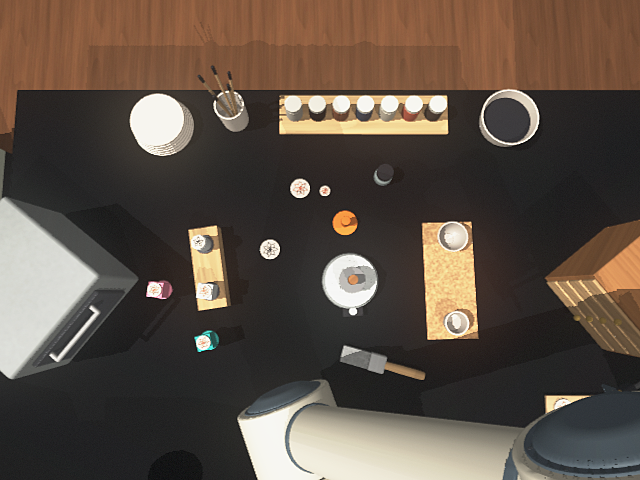

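Scene view: the grey cap with its wooden knob is on the hub at (322,190), and the orange look-alike is at (276,255). The square silver holder is in the rack at (467,265). What could be confused with it: the round spare (441,303), the turquoise one (498,242) and the pink one (525,305). In the top view the cap is at (353,280), the square holder at (207,291), the spare at (202,242), and the mat at (450,280) with pots at (453,236) and (457,323). I choose the grey cap and the silver square holder, and check both in one close crop.

```bash
cat > h.py <<'E'
from bench import ctrl
import cv2,numpy as np
def ray(n,u,v):
    p=ctrl.camera_params(n);P=np.array(p["pose"])
    d=P[:3,:3]@np.array([(u-p["cx"])/p["fx"],-(v-p["cy"])/p["fy"],-1]); return P[:3,3],d/np.linalg.norm(d)
def plane(n,u,v,z):
    o,d=ray(n,u,v); return o+d*(z-o[2])/d[2]
def tri(a,b):
    (o,d),(p,e)=ray("scene",*a),ray("top",*b)
    s=np.linalg.lstsq(np.c_[d,-e],p-o,rcond=None)[0]; A=o+s[0]*d;B=p+s[1]*e
    return (A+B)/2,np.linalg.norm(A-B)
def proj(n,X):
    p=ctrl.camera_params(n);P=np.array(p["pose"]);c=P[:3,:3].T@(np.array(X)-P[:3,3])
    return p["cx"]+p["fx"]*c[0]/-c[2],p["cy"]-p["fy"]*c[1]/-c[2]
def crop(im,x,y,w,h,s): return cv2.resize(im[y:y+h,x:x+w],None,fx=s,fy=s,interpolation=cv2.INTER_CUBIC)
def down(yaw): # tool y axis at yaw (deg), z down
    c,s=np.cos(np.radians(yaw)),np.sin(np.radians(yaw))
    y=np.array([c,s,0]);z=np.array([0,0,-1.]);return np.c_[np.cross(y,z),y,z]
E
python3 - <<'E'
from h import *
s=cv2.imread("pics/scene0.png");t=cv2.imread("pics/top0.png")
a=np.hstack([crop(s,277,165,100,75,4),crop(s,415,235,100,75,4)])
b=np.hstack([crop(t,300,243,100,75,4),crop(t,165,235,100,75,4)])
cv2.imwrite("pics/c1.png",np.vstack([a,b]))
hsv=cv2.cvtColor(t,cv2.COLOR_BGR2HSV)
# mat: cork colour
def comp(m,mn):
    n,l,st,c=cv2.connectedComponentsWithStats(m.astype(np.uint8))
    return [(st[i].tolist(),c[i].round(1).tolist(),l==i) for i in range(1,n) if st[i][4]>mn]
m=((hsv[...,0]>8)&(hsv[...,0]<28)&(hsv[...,1]>90)&(hsv[...,2]>90))
m[:200]=0
for st,c,l in comp(m,30)[:12]:
    pts=np.argwhere(l)[:,::-1].astype(np.float32); print(st,c,cv2.minAreaRect(pts))
for q in[(422,222),(473,221),(478,339),(427,340)]: print(plane("top",*q,0.004).round(4))
E
```

```text
[332, 210, 26, 25, 498] [344.5, 222.4] ((344.5, 222.0), (24.0, 25.0), 90.0)
[422, 221, 57, 119, 4529] [448.2, 282.9] ((449.5009765625, 280.14453125), (118.32050323486328, 51.36207580566406), 87.24089050292969)
[545, 220, 95, 137, 8175] [604.8, 286.7] ((592.0, 288.0), (136.0, 94.0), 90.0)
[188, 225, 42, 84, 1495] [210.4, 263.9] ((208.64617919921875, 267.16925048828125), (82.35906219482422, 33.241310119628906), 82.87498474121094)
[348, 275, 10, 10, 79] [352.6, 279.2] ((352.5, 279.5), (9.0, 9.0), 90.0)
[196, 298, 12, 13, 55] [200.3, 303.3] ((201.5, 304.0), (12.0, 11.0), 90.0)
[385, 362, 40, 18, 331] [404.9, 370.8] ((404.70758056640625, 370.7735290527344), (41.07080078125, 8.241633415222168), 15.945395469665527)
[544, 395, 45, 18, 150] [561.6, 398.5] ((566.0, 403.5), (17.0, 44.0), 90.0)
[ 0.6088 -0.2224  0.004 ]
[ 0.6113 -0.3469  0.004 ]
[ 0.3281 -0.3486  0.004 ]
[ 0.3257 -0.2276  0.004 ]
```

View pics/c1.png

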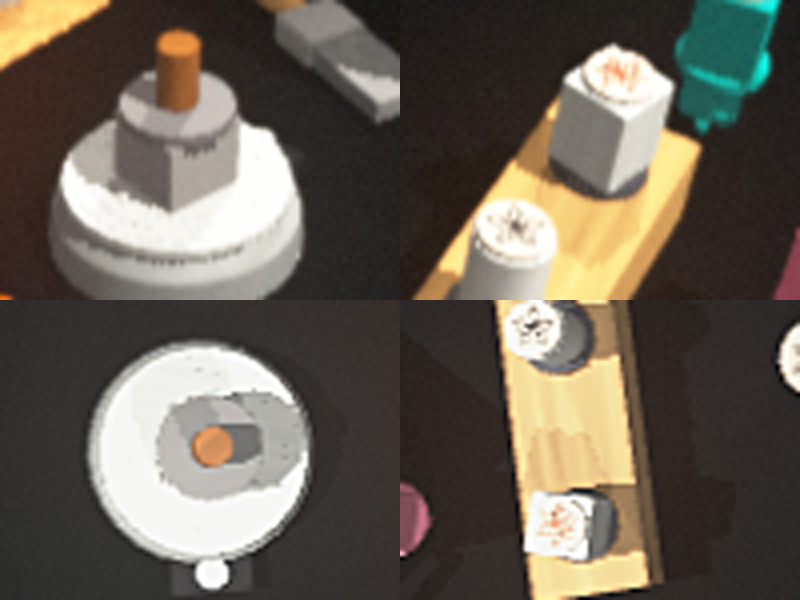

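The crops confirm both: the grey disc with wooden knob (scene 322,175) sits on the square hub, and the aluminium square body with round plaque is at scene (469,257). The spare is round. Next I compute the positions.

Run:
```python
from h import *
S=lambda x,y,ox,oy:(x/4+ox-.4,y/4+oy-.4)
cs=lambda x,y:S(x,y,277,165); hs=lambda x,y:S(x-400,y,415,235)
ct=lambda x,y:S(x,y-300,300,243); ht=lambda x,y:S(x-400,y-300,165,235)
print("knob top tri",tri(cs(179,42),ct(213,447)), "top plane",plane("top",*ct(213,447),.124),"scene plane",plane("scene",*cs(179,42),.124))
print("rotor top view",plane("top",*ct(200,452),.04))
hb=np.array([plane("scene",*cs(*q),.04) for q in[(117,175),(171,208),(238,172)]]); print("hub base",hb.round(4).tolist(),[np.degrees(np.arctan2(*(hb[i+1]-hb[i])[1::-1])) for i in(0,1)],[np.linalg.norm(hb[i+1]-hb[i]) for i in(0,1)])
print("holder top tri",tri(hs(617,74),ht(559,523)))
c=np.array([plane("scene",*hs(*q),.097) for q in[(562,79),(612,45),(672,93),(626,122)]])
print(c.round(4).tolist(),c.mean(0))
for i in range(4):
    d=c[(i+1)%4]-c[i];print(np.linalg.norm(d).round(4),np.degrees(np.arctan2(d[1],d[0])).round(1))
c=np.array([plane("top",*ht(*q),.097) for q in[(530,492),(592,492),(587,558),(527,553)]]);print(c.round(4).tolist(),c.mean(0))
print("spare",tri(hs(515,229),ht(535,328)))
# white pots in top
t=cv2.imread("pics/top0.png");hsv=cv2.cvtColor(t,cv2.COLOR_BGR2HSV)
m=(hsv[...,1]<60)&(hsv[...,2]>60);m[:, :415]=0;m[:,490:]=0;m[:210]=0;m[350:]=0
cs_,_=cv2.findContours(m.astype(np.uint8),cv2.RETR_EXTERNAL,cv2.CHAIN_APPROX_NONE)
for k in cs_:
    if cv2.contourArea(k)>80:
        (u,v),r=cv2.minEnclosingCircle(k);print((u,v,r),plane("top",u,v,.043))
print("mat",plane("top",449.5,280.14,.004))
print(ctrl.current_t())
```

```text
knob top tri (array([ 0.4661947 , -0.04465942,  0.12527811]), np.float64(0.0007948424756027076)) top plane [ 0.46597264 -0.04443989  0.124     ] scene plane [ 0.46500284 -0.04628832  0.124     ]
rotor top view [ 0.46522443 -0.04254184  0.04      ]
hub base [[0.4856, -0.0702, 0.04], [0.4866, -0.0307, 0.04], [0.4401, -0.0262, 0.04]] [np.float64(88.5614862289687), np.float64(174.37210585768247)] [np.float64(0.039470298606098124), np.float64(0.046672666969439995)]
holder top tri (array([0.44252263, 0.27875047, 0.10257461]), np.float64(0.0007720461464727876))
[[0.4559, 0.2604, 0.097], [0.4214, 0.2644, 0.097], [0.4311, 0.2995, 0.097], [0.4606, 0.2946, 0.097]] [0.44225397 0.27971272 0.097     ]
0.0347 173.4
0.0364 74.6
0.0299 -9.4
0.0345 -98.0
[[0.4593, 0.297, 0.097], [0.4593, 0.2628, 0.097], [0.4232, 0.2646, 0.097], [0.4259, 0.2976, 0.097]] [0.44195033 0.28052212 0.097     ]
spare (array([0.54966631, 0.29619639, 0.10074888]), np.float64(0.0004793116763831449))
(455.8404235839844, 322.3829650878906, 13.006726264953613) [ 0.36962636 -0.28590644  0.043     ]
(452.3333435058594, 235.75, 15.684700012207031) [ 0.57020242 -0.28406305  0.043     ]
mat [ 0.46731606 -0.28521544  0.004     ]
0.1
```

Cross-checks agree: knob top z 0.125 (expected 0.124), pots at x 0.37/0.57 and y -0.285 (0.2 m apart as stated), holder top z 0.1026 (expected 0.101). Now I move the cap, closing along y so the open fingers stay clear of the pots.

Run:
```python
from h import *
qs=ctrl.current_q()
best=min((90,-90),key=lambda y:abs((ctrl.ik([.466,-.045,.2],down(y)) or [999]*6)[5]-qs[5]) if ctrl.ik([.466,-.045,.2],down(y)) is not None else 9e9)
R=down(best);print("yaw",best)
ctrl.move_l([.33,-.35,.25],vel=.25)
ctrl.goto([.466,-.045,.2],R)
ctrl.move_l([.466,-.045,.13],vel=.15)
print("contact",ctrl.move_l([.466,-.045,.094],vel=.06,contact_N=8),ctrl.current_tool_pos())
ctrl.command_gripper(0.); print(ctrl.current_grip_width()*91,ctrl.current_grasp_force())
ctrl.move_l([.466,-.045,.17],vel=.12)
print(ctrl.current_grip_width()*91,ctrl.current_t())
ctrl.move_l([.4685,-.2855,.17],vel=.15)
cv2.imwrite("pics/s1.png",ctrl.read_camera("scene"));cv2.imwrite("pics/t1.png",ctrl.read_camera("top"))
print(ctrl.current_t(),ctrl.current_contact_force())
s=cv2.imread("pics/s1.png");t=cv2.imread("pics/t1.png")
cv2.imwrite("pics/c2.png",np.vstack([np.hstack([crop(s,285,175,70,53,5.71)[:300,:400],crop(s,180,100,133,100,3)[:300,:399]][:1]+[cv2.resize(s[80:230,170:370],(400,300))]),np.hstack([cv2.resize(t[243:318,300:400],(400,300),interpolation=2),cv2.resize(t[205:355,350:550],(400,300))])]))
```

```text
Traceback (most recent call last):
ValueError: The truth value of an array with more than one element is ambiguous. Use a.any() or a.all()
```

```bash
cat >> h.py <<'E'
def pick(p,yaws):
    q0=ctrl.current_q(); o=[]
    for y in yaws:
        q=ctrl.ik(p,down(y))
        if q is not None: o.append((abs(q[5]-q0[5]),y,q[5]))
    return min(o)[1:]
E
python3 - <<'E'
from h import *
best,j6=pick([.466,-.045,.2],(90,-90))
R=down(best);print("yaw",best,j6)
ctrl.move_l([.33,-.35,.25],vel=.25)
ctrl.goto([.466,-.045,.2],R)
ctrl.move_l([.466,-.045,.13],vel=.15)
print("contact",ctrl.move_l([.466,-.045,.094],vel=.06,contact_N=8),ctrl.current_tool_pos())
ctrl.command_gripper(0.); print(ctrl.current_grip_width()*91,ctrl.current_grasp_force())
ctrl.move_l([.466,-.045,.17],vel=.12)
print(ctrl.current_grip_width()*91,ctrl.current_t())
ctrl.move_l([.4685,-.2855,.17],vel=.15)
s=ctrl.read_camera("scene");t=ctrl.read_camera("top")
cv2.imwrite("pics/s1.png",s);cv2.imwrite("pics/t1.png",t)
print(ctrl.current_t(),ctrl.current_contact_force())
r=lambda im:cv2.resize(im,(400,300),interpolation=cv2.INTER_CUBIC)
cv2.imwrite("pics/c2.png",np.vstack([np.hstack([r(s[165:225,285:365]),r(s[80:230,170:370])]),np.hstack([r(t[243:318,300:400]),r(t[205:355,350:550])])]))
E
```

```text
yaw -90 77.1703731787969
contact False [ 0.46609692 -0.0450061   0.09407927]
21.14062942821243 30.00014841556549
20.980814204634342 5.6333
7.4833 [ 0.53907726 -0.4860544  -1.26029626]
```

View pics/c2.png

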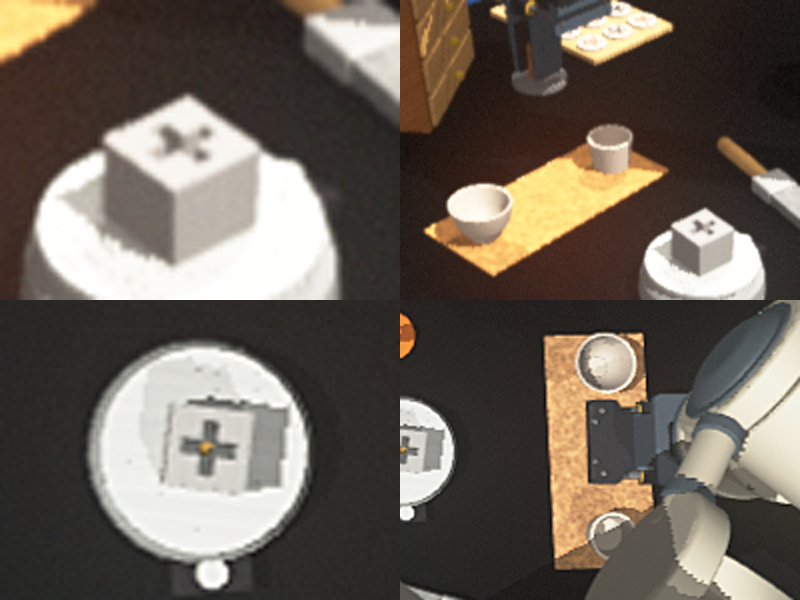

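The cap is held level over the mat's middle, both pots are clear of it, and the socket's cross is now visible at about (351,280) in the top view. I lower and release the cap, then measure the hub and socket.

Run:
```python
from h import *
ctrl.move_l([.4685,-.2855,.05],vel=.15)
print(ctrl.move_l([.4685,-.2855,.014],vel=.03,contact_N=5),ctrl.current_tool_pos())
ctrl.command_gripper(.6)
ctrl.move_l([.4685,-.2855,.17],vel=.15)
print(ctrl.current_t())
S=lambda x,y,ox,oy,k:(x/k+ox-.5+.5/k,y/k+oy-.5+.5/k)
hub=[]
for n,pts,a in(("scene",[(105,138),(187,95),(258,152),(180,192)],(285,165,5)),("top",[(172,400),(256,407),(248,492),(163,484)],(300,168,4))):
    c=np.array([plane(n,*S(x,y,*a),.08) for x,y in pts]);
    print(n,c.mean(0).round(4),[(np.linalg.norm(c[(i+1)%4]-c[i]).round(4),np.degrees(np.arctan2(*(c[(i+1)%4]-c[i])[1::-1])).round(1)) for i in range(4)])
print("pin",plane("top",*S(206,448,300,168,4),.059),"cross top",plane("top",*S(207,448,300,168,4),.08),"cross scene",plane("scene",*S(182,144,285,165,5),.08))
```

```text
True [ 0.46838709 -0.28538822  0.01778533]
11.25
scene [ 0.4655 -0.046   0.08  ] [(np.float64(0.0459), np.float64(175.9)), (np.float64(0.0495), np.float64(78.4)), (np.float64(0.042), np.float64(-6.1)), (np.float64(0.0477), np.float64(-97.1))]
top [ 0.4678 -0.0457  0.08  ] [(np.float64(0.0473), np.float64(-94.7)), (np.float64(0.0477), np.float64(174.1)), (np.float64(0.0477), np.float64(84.7)), (np.float64(0.0473), np.float64(-6.4))]
pin [ 0.46701351 -0.04489317  0.059     ] cross top [ 0.46648688 -0.0441107   0.08      ] cross scene [ 0.46581067 -0.04593524  0.08      ]
```

The cap touched down at TCP z 0.0178 (expected 0.018) and is released. The hub is near (0.4665, -0.0453), yaw about -6°. Now the holder's yaw and a check of the placed cap.

Run:
```python
from h import *
yaw0=-90
ctrl.goto([.44,.10,.2],down(-90))
s=ctrl.read_camera("scene");t=ctrl.read_camera("top")
g=cv2.cvtColor(t,cv2.COLOR_BGR2GRAY)
hsv=cv2.cvtColor(t,cv2.COLOR_BGR2HSV)
for thr in(150,180,200):
    m=np.zeros_like(g);R=(slice(270,312),slice(190,225))
    m[R]=((g[R]>thr)&(hsv[R][...,1]<60)).astype(np.uint8)
    k=max(cv2.findContours(m,0,cv2.CHAIN_APPROX_NONE)[0],key=cv2.contourArea)
    (c,wh,a)=cv2.minAreaRect(k); p=cv2.boxPoints((c,wh,a)); w=np.array([plane("top",u,v,.097) for u,v in p]);d=w[1]-w[0]
    print(thr,c,wh,w.mean(0).round(4),np.linalg.norm(d),np.degrees(np.arctan2(d[1],d[0]))%90)
print(ctrl.current_t())
r=lambda im:cv2.resize(im,(400,300),interpolation=cv2.INTER_CUBIC)
cv2.imwrite("pics/c3.png",np.vstack([np.hstack([r(s[235:295,425:505]),r(s[110:230,180:340])]),np.hstack([r(t[260:320,170:250]),r(t[205:355,350:550])])]))
```

```text
150 (215.0, 290.4999694824219) (40.99999237060547, 17.999996185302734) [0.4422 0.2571 0.097 ] 0.03981049721127615 0.03568784178739293
180 (215.0, 290.4999694824219) (40.99999237060547, 17.999996185302734) [0.4422 0.2571 0.097 ] 0.03981049721127615 0.03568784178739293
200 (215.0, 290.4999694824219) (40.99999237060547, 17.999996185302734) [0.4422 0.2571 0.097 ] 0.03981049721127615 0.03568784178739293
12.7917
```

View pics/c3.png

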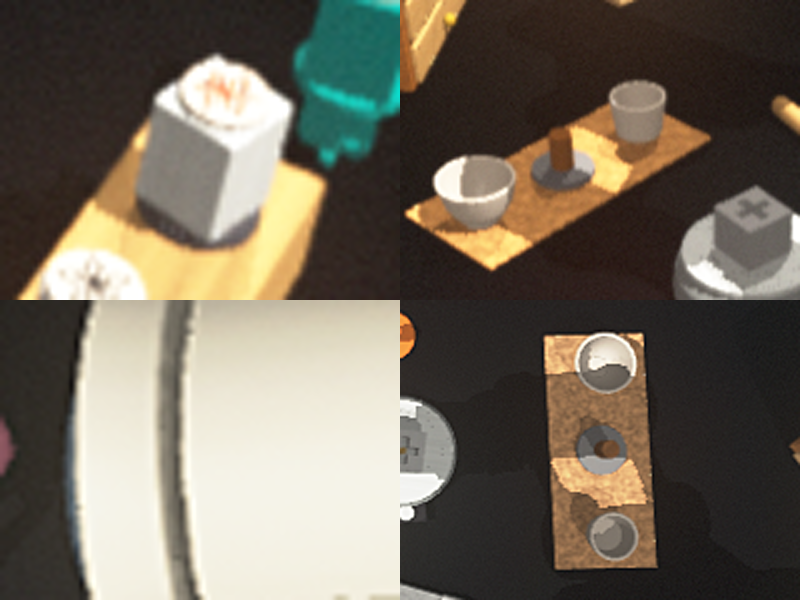

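The cap stands upright midway between the untouched pots (scene 293,177). In the top view the arm hides the holder, so I take its yaw from the scene-view edges and the first top picture.

Run:
```python
from h import *
S=lambda x,y:(x/5+425-.4,y/5+235-.4)
for z,P in((.097,[(152,98),(233,152),(293,97)]),(.051,[(137,203),(208,240),(274,192)])):
    c=np.array([plane("scene",*S(*q),z) for q in P])
    print(z,c.round(4).tolist(),((c[0]+c[2])/2).round(4),[(np.linalg.norm(c[i+1]-c[i]).round(4),np.degrees(np.arctan2(*(c[i+1]-c[i])[1::-1])).round(1)) for i in(0,1)])
t=cv2.imread("pics/top0.png");g=cv2.cvtColor(t,cv2.COLOR_BGR2GRAY);hsv=cv2.cvtColor(t,cv2.COLOR_BGR2HSV)
for thr in(140,170,200):
    m=np.zeros_like(g);R=(slice(278,305),slice(193,222))
    m[R]=((g[R]>thr)&(hsv[R][...,1]<70)).astype(np.uint8)
    k=max(cv2.findContours(m,0,cv2.CHAIN_APPROX_NONE)[0],key=cv2.contourArea)
    b=cv2.minAreaRect(k);w=np.array([plane("top",u,v,.097) for u,v in cv2.boxPoints(b)]);d=w[1]-w[0]
    print(thr,b,w.mean(0).round(4),np.linalg.norm(d),np.degrees(np.arctan2(d[1],d[0]))%90)
```

```text
0.097 [[0.4556, 0.2601, 0.097], [0.4603, 0.2946, 0.097], [0.4216, 0.2952, 0.097]] [0.4386 0.2776 0.097 ] [(np.float64(0.0348), np.float64(82.3)), (np.float64(0.0387), np.float64(179.1))]
0.051 [[0.458, 0.2643, 0.051], [0.4568, 0.2923, 0.051], [0.4195, 0.2968, 0.051]] [0.4387 0.2806 0.051 ] [(np.float64(0.0281), np.float64(92.4)), (np.float64(0.0376), np.float64(173.2))]
140 ((204.2230987548828, 290.71539306640625), (16.00048065185547, 16.248550415039062), 7.125016689300537) [0.4416 0.2808 0.097 ] 0.03543516982475937 84.58086275723359
170 ((204.2077178955078, 290.8384704589844), (16.00048065185547, 15.504340171813965), 7.125016689300537) [0.4413 0.2808 0.097 ] 0.03381016617502854 84.58093071547351
200 ((203.90594482421875, 290.9405822753906), (15.52258014678955, 15.224069595336914), 5.7105937004089355) [0.4411 0.2815 0.097 ] 0.03321721456509619 86.01306785697393
```

Holder centre is (0.4415, 0.2805), flats at about -5.5°. I grip across the flats, lift, and hover over the socket for one close look.

Run:
```python
from h import *
R=down(-95.5);p=np.array([.4415,.2805])
ctrl.command_gripper(.8)
ctrl.goto([*p,.2],R)
ctrl.move_l([*p,.12],vel=.2)
print(ctrl.move_l([*p,.058],vel=.06,contact_N=8),ctrl.current_tool_pos())
ctrl.command_gripper(0.);print(ctrl.current_grip_width()*91,ctrl.current_grasp_force(),ctrl.current_contact_force(),ctrl.current_wrist_torque())
ctrl.move_l([*p,.165],vel=.12)
print(ctrl.current_grip_width()*91,ctrl.current_grasp_force(),ctrl.current_contact_force(),ctrl.current_t())
ctrl.move_l([.4665,-.0453,.165],vel=.18,ori=down(-96))
ctrl.move_l([.4665,-.0453,.145],vel=.1)
s=ctrl.read_camera("scene");t=ctrl.read_camera("top")
cv2.imwrite("pics/s4.png",s);cv2.imwrite("pics/t4.png",t)
print(ctrl.current_t(),ctrl.current_tool_pos())
r=lambda im:cv2.resize(im,(400,600),interpolation=cv2.INTER_CUBIC)
cv2.imwrite("pics/c4.png",np.hstack([r(s[125:245,280:360]),r(t[220:340,310:390])]))
```

```text
False [0.44171746 0.2806045  0.05831039]
33.78197653245342 29.970667362213135 [-0.81157128  0.09764803  0.74647625] [ 0.0154431   0.0621678  -0.02452009]
34.062393576114665 29.970049560070038 [ 0.08784598  0.40472255 -2.68232204] 17.475
19.8917 [ 0.46668695 -0.04516216  0.14539688]
```

View pics/c4.png

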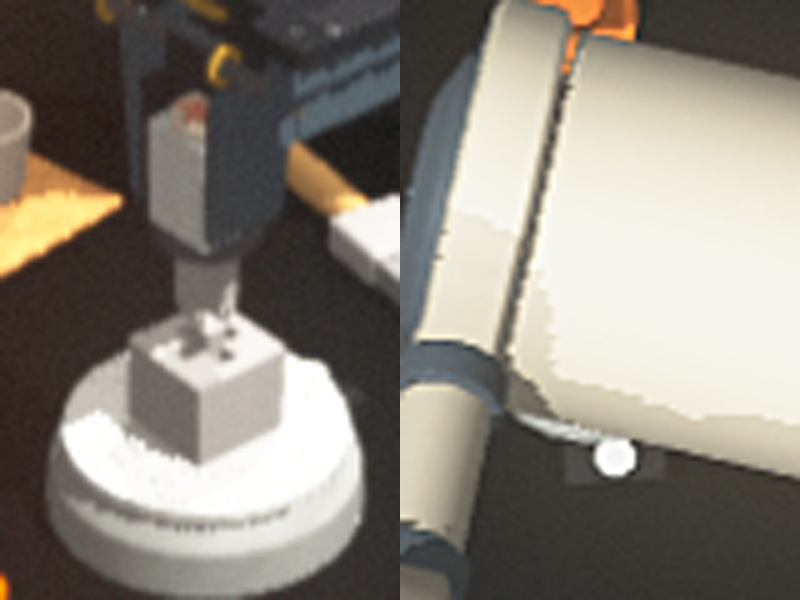

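The scene view shows the stem just above the socket: holder front edge at crop (206,250), hub front corner at (203,402). The arm hides the top view. I compare the two front corners in this one view for relative alignment.

Run:
```python
from h import *
S=lambda x,y:(x/5+280-.4,y/5+125-.4)
a=np.radians(-6)
def off(h): # front corner (+x,+y) in hub axes
    return np.array([h*np.cos(a)-h*np.sin(a),h*np.sin(a)+h*np.cos(a)])
print("hub",plane("scene",*S(203,402),.08)[:2]-off(.023))
print("holder bottom",plane("scene",*S(206,251),.1384)[:2]-off(.017))
print("holder left edge bottom",plane("scene",*S(151,218),.1384)[:2]-np.array([.017*np.cos(a)+.017*np.sin(a),.017*np.sin(a)-.017*np.cos(a)]))
print("hub left top",plane("scene",*S(130,345),.08)[:2]-np.array([.023*np.cos(a)+.023*np.sin(a),.023*np.sin(a)-.023*np.cos(a)]))
print("hub right top",plane("scene",*S(284,358),.08)[:2]-np.array([-.023*np.cos(a)-.023*np.sin(a),-.023*np.sin(a)+.023*np.cos(a)]))
```

```text
hub [ 0.47046567 -0.04076506]
holder bottom [ 0.46224257 -0.04828673]
holder left edge bottom [ 0.46363015 -0.04609939]
hub left top [ 0.46746044 -0.0428807 ]
hub right top [ 0.47191238 -0.04203827]
```

My eye readings of rows are good to only a couple of pixels. Columns are the reliable component, and the pads fix the holder along y, so I measure the column edges numerically.

Run:
```python
from h import *
g=cv2.cvtColor(cv2.imread("pics/s4.png"),cv2.COLOR_BGR2GRAY).astype(float)
def edge(rows,c0,c1,sgn):
    out=[]
    for r in rows:
        d=np.diff(g[r,c0:c1+1])*sgn; i=int(d.argmax()); w=np.clip(d[max(i-1,0):i+2],0,None)
        out.append(round(c0+.5+float((w*np.arange(max(i-1,0),max(i-1,0)+len(w))).sum()/w.sum()),2))
    return out
print("body left",edge(range(150,168,2),305,315,1))
print("stem left/right",edge(range(179,186),311,319,1),edge(range(179,186),324,332,-1))
print("hub left",edge(range(198,210,2),301,311,-1),"front edge",edge(range(207,216,2),315,325,1),edge(range(207,216,2),315,325,-1),"right",edge(range(200,212,2),331,342,1))
C=(.4665,-.0453);a=np.radians(-6);Rm=np.array([[np.cos(a),-np.sin(a)],[np.sin(a),np.cos(a)]])
def P(q,z): return np.round(proj("scene",[*(np.array(C)+Rm@np.array(q)),z]),2)
print("pred body left @.16,.14",P((.017,-.017),.16),P((.017,-.017),.14))
print("pred stem tips z .115", [P(q,.115) for q in((.014,0),(.014,-.0035),(0,-.014),(.0035,-.014),(.0,.014),(-.0035,.014),(-.014,.0035),(-.014,-.0035))])
print("pred hub left .075",P((.023,-.023),.075),"front",P((.023,.023),.075),"right",P((-.023,.023),.075))
s=ctrl.camera_params("scene");print("dcol per mm x,y",P((0.001,0),.1)-P((0,0),.1),P((0,.001),.1)-P((0,0),.1))
for r in(152,160,181): print(g[r,303:337].astype(int).tolist())
for r in(202,208): print(g[r,300:342].astype(int).tolist())
```

```text
body left [309.29, 309.27, 309.23, 309.28, 309.22, 309.28, 309.44, 309.34, 309.36]
stem left/right [314.53, 314.48, 314.45, 314.57, 314.48, 314.53, 314.72] [327.27, 327.31, 327.19, 327.15, 326.94, 326.84, 326.78]
hub left [305.18, 305.26, 304.9, 305.17, 305.23, 305.5] front edge [319.3, 319.31, 319.32, 319.33, 319.32] [317.5, 324.0, 315.83, 323.5, 315.78] right [336.25, 336.18, 335.89, 335.72, 335.72, 334.79]
pred body left @.16,.14 [309.03 159.55] [309.08 168.24]
pred stem tips z .115 [array([315.83, 181.95]), array([314.68, 181.19]), array([316.58, 176.38]), array([315.25, 177.01]), array([325.81, 182.4 ]), array([327.14, 181.76]), array([327.57, 177.57]), array([325.26, 176.08])]
pred hub left .075 [305.1  194.92] front [319.87 205.2 ] right [336.9  196.41]
dcol per mm x,y [-0.38  0.18] [0.33 0.22]
[35, 38, 46, 62, 64, 48, 75, 123, 131, 124, 127, 130, 128, 130, 137, 138, 140, 137, 70, 56, 59, 60, 57, 57, 61, 57, 58, 57, 59, 60, 59, 62, 64, 94]
[39, 37, 40, 57, 59, 50, 73, 123, 129, 130, 127, 126, 130, 130, 131, 127, 130, 128, 68, 59, 64, 63, 64, 63, 60, 59, 63, 61, 62, 61, 58, 60, 57, 61]
[46, 43, 45, 43, 47, 46, 43, 45, 45, 39, 47, 56, 98, 104, 104, 108, 107, 106, 102, 103, 102, 104, 114, 141, 103, 56, 47, 48, 45, 45, 45, 45, 47, 45]
[193, 191, 190, 193, 188, 150, 113, 108, 105, 104, 106, 102, 106, 104, 109, 106, 105, 121, 167, 199, 218, 206, 201, 192, 192, 187, 187, 187, 186, 188, 187, 186, 186, 188, 186, 187, 210, 254, 255, 255, 254, 255]
[251, 248, 212, 196, 189, 172, 126, 109, 108, 103, 107, 106, 105, 107, 105, 106, 106, 106, 107, 133, 178, 186, 187, 186, 188, 186, 184, 187, 187, 186, 188, 187, 187, 186, 187, 193, 234, 255, 255, 255, 255, 255]
```

Measured columns agree with prediction to about 0.5 px (about 0.6 mm), well within the taper's ±2.3 mm capture. I nudge the target by that and descend under a contact watch.

Run:
```python
from h import *
p=[.4669,-.0456]
ctrl.move_l([*p,.132],vel=.08)
f0=ctrl.current_contact_force()
hit=ctrl.move_l([*p,.110],vel=.03,contact_N=8)
print(hit,ctrl.current_tool_pos(),np.round(ctrl.current_contact_force()-f0,2),np.round(ctrl.current_wrist_torque(),3),ctrl.current_t())
```

```text
False [ 0.46663581 -0.0452417   0.10950091] [ 0.78  6.14 -3.08] [ 1.183 -0.27  -0.083] 21.0917
```

The stem is in (z 0.1095, no vertical stop) with a 6 N sideways load in +y. I relieve that, then push home against the spring.

Run:
```python
from h import *
st=lambda:(np.round(ctrl.current_tool_pos(),4),np.round(ctrl.current_contact_force(),2),np.round(ctrl.current_wrist_torque(),3),round(ctrl.current_t(),2))
for y in(-.0451,-.0446):
    ctrl.move_l([.4668,y,.109],vel=.03); print(y,*st())
    if abs(ctrl.current_contact_force()[1])<2: break
print(ctrl.move_l([.4668,y,.096],vel=.03,contact_N=25),*st())
print(ctrl.move_l([.4668,y,.089],vel=.015,contact_N=22),*st(),ctrl.current_grasp_force(),ctrl.current_grip_width()*91)
```

```text
-0.0451 [ 0.4666 -0.0451  0.1087] [-0.6   1.85 -3.58] [ 0.408  0.036 -0.009] 21.34
False [ 0.467  -0.0451  0.0959] [-0.12  2.68  4.62] [ 0.508  0.076 -0.055] 21.93
True [ 0.4672 -0.0451  0.0924] [0.74 0.12 5.35] [ 0.195  0.032 -0.022] 22.27 29.997888207435608 34.05993854299782
```

Run:
```python
from h import *
st=lambda:(np.round(ctrl.current_tool_pos(),4),np.round(ctrl.current_contact_force(),2),np.round(ctrl.current_wrist_torque(),3),round(ctrl.current_t(),2))
z=ctrl.current_tool_pos()[2]
for i in range(8):
    z-=.0004
    ctrl.move_l([.4668,-.0451,z],vel=.01); ctrl.sleep(.2); print(round(z,4),*st())
    if ctrl.current_contact_force()[2]>20: break
s=ctrl.read_camera("scene")
cv2.imwrite("pics/c5.png",cv2.resize(s[90:240,170:370],(800,600),interpolation=cv2.INTER_CUBIC))
```

```text
0.092 [ 0.4673 -0.0452  0.0924] [-0.63  2.31 11.57] [ 0.627  0.143 -0.094] 22.73
0.0916 [ 0.4673 -0.0452  0.0923] [-4.29  2.97 21.82] [ 0.638  0.612 -0.031] 23.18
```

View pics/c5.png

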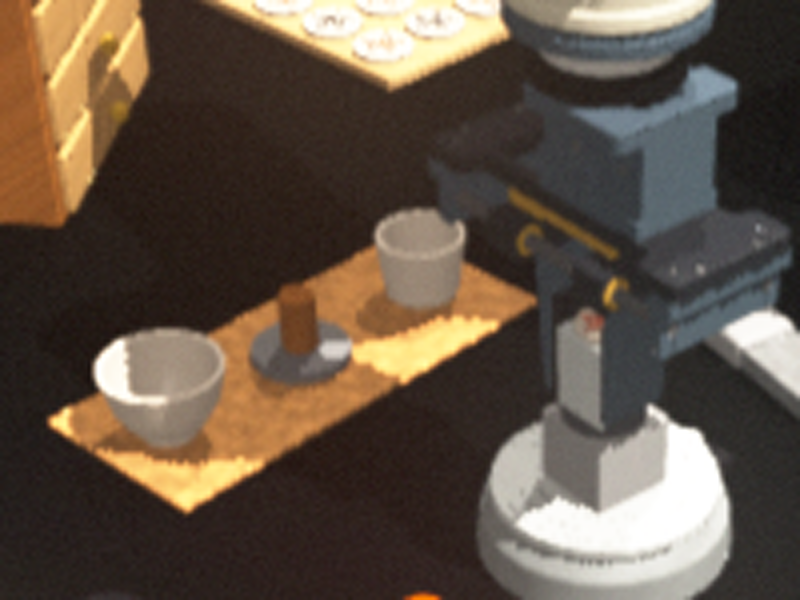

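The collar sits on the hub (crop 600,410), the force rises steeply against a hard stop at 22 N, and the cap stands between the pots. The holder is home, so I hand in.

Run:
```python
from h import *
ctrl.sleep(.3);print(ctrl.current_tool_pos(),ctrl.current_contact_force(),ctrl.current_grasp_force(),ctrl.current_t())
print(ctrl.sign_off())
```

```text
[ 0.46723889 -0.04514977  0.09234919] [-3.05726288  2.57298418 21.60700028] 29.99956637620926 23.525
the job is handed in; nothing more can be done
None
```

The job is handed in at 23.5 s of the 54 s allowed: the dust cap stands on the mat midway between the pots, and the square holder is meshed, fully home and still gripped (30 N), with about 22 N pressing it down. The hand-in call did not return a verdict.

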